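Load the veneer press and draw its platen down evenly

ROBOT

A 7-joint arm with a two-finger parallel gripper is mounted at the origin on a cart in front of the work surface, level with it; the furniture and walls round the work are solid. World frame = base frame: x ahead of the robot, y to its left, z up, the work surface at z = 0. Lengths are in m, angles in rad, forces in N, time in s.
With the tool pointing down it reaches from about 0.4 to 0.875 m from the base axis. Payload 19.3 kg.
Tool frame: the origin (TCP) lies between the finger pads; the fingertips stand ahead of it and the grasp point (between the pads) lies 6 mm ahead of it (tips_ahead is the z of the fingertips in the tool frame, in m); z points along the fingers, y is the line along which they close (so a half turn about z gives the same grasp; the last joint's range is limited). The gripper opens to 85 mm and grips with 20 to 120 N. Pads are 22 mm wide; open, the fingers measure 114 mm over their backs; the gripper's body (76 mm by 85 mm) begins 54 mm behind the grasp point. The pads swing forward as they close: fully open they stand 13 mm farther back than shut.
Start: joints at [-1.413, 0.521, -0.036, 1.599, 0.021, 1.021, -0.113], TCP at [0.141, 0.609, 0.256] pointing down, gripper open.
Joint ranges: [-2.91, 2.91], [-0.3, 2.13], [-1.5, 1.42], [0.17, 2.43], [-1.26, 4.41], [0.16, 1.93], [-2.52, 2.52]. Speed limits (rad/s): [1.89, 1.89, 2.39, 2.39, 3.01, 3.01, 3.01].

INTERFACE

Orientations are given as a unit quaternion [w, x, y, z].
In Python, from plant import read_state, get_image, camera_info, hand_in, tips_ahead gives the robot as it stands.
- The arm moves only by the shell command python3 -m pendant 'ROWS' [OPENING] [FORCE]. ROWS is JSON, a list of rows, each an object of numbers: "x", "y", "z": the shift along the tool's x, y, z as a fraction of full scale; "wx", "wy", "wz": the turn, a rotation vector about the tool's x, y, z as a fraction of full scale. A call has 1 to 12 rows; each row is the pose to reach, as a shift and turn from the pose commanded when the call began, along the tool's axes at that moment; what a row does not reach only later rows make up. Full scale, the value 1, is 1000 mm for a shift and 120 degrees for a turn. A row lasts 1/12 s, in which the tool goes at most 41.7 mm and 7.16 degrees, less where a joint would pass 70% of its speed; a pose out of reach is approached as far as the arm can. A call with a number of a shift or a turn outside -1 to 1 is refused whole. A call with a gripper value outside its range is refused whole. OPENING is the opening, from -1 (shut) to 1 (fully open), set as the call begins (- or left out, the last holds). The fingers move at their own pace and stop on an object; FORCE is the grip in N (left out, the last holds). Time passes only in rows, so rows that repeat a pose let the fingers close. It gives the time, the measured TCP pose, the force, the opening and the grip force at its end, in the units of the state.
- read_state(): the state, without advancing time (a new reading comes with each control period).
- get_image(name): name is "scene" or "top" or "wrist"; returns the picture (384x512x3 uint8, red, green, blue); there is no depth.
- camera_info(name): a dict with "K" (3x3 intrinsics, pixels), "R" (3x3) and "t" (3): a world point X has camera coordinates R X + t; the wrist camera has in their place "T_tool_cam" (4x4, takes a point from camera to tool coordinates, whose origin is the TCP and whose axes are the flange's). Camera axes: x right, y down, z forward; pixel columns grow to the right and rows downward; lengths in m; the calibration is good to about 2 mm. A picture is of the moment at which its call begins: read the wrist's pose just before it. camera_info takes no time and is no camera call.
- hand_in(): hands the job in; it is judged then, once.
The state is a dict: "time_s": time; "joints": joint angles; "joint_vel": joint speeds; "effort": joint torques, N m; "ee_pos": TCP position; "eef_rot": TCP orientation; "wrist_force": force on the tool from outside, world axes, zero at the start; "moment": the same for the moment, N m; "gripper_width": finger opening in m; "grip_force": force on a finger pad.
Only numpy, scipy, OpenCV 4.12 (cv2) and the standard library are available. Lean on these libraries where they do the work, as an engineer would, in place of code of your own. Each camera call takes 0.05 s, during which the arm holds its last target. There are 200 camera calls.

TASK

Push the veneered panel from the right fully home against the end fence of the press. Then tighten the four crank nuts half a turn each (clockwise from above) in cross order, finishing each nut before the next: any one first, then the one diagonally opposite, then the other two, so that the platen seats flat on the panel. Leave the other tools where they lie.

Things in the scene. Friction and masses are not known exactly. Their poses are not given: they have to be found in the camera images.
- press: Small sprung veneer press screwed to the bench: plywood bed 180 (x) x 272 (y, -160 to +112) x 22 mm, above it a green-painted aluminium platen on four springs, held down by four steel crank nuts on studs at x = +-62, y = +-80 mm. Origin: on the bench, midway between the studs; x points away from the robot, y to its left (press turned at most 20 degrees), z up.
- fence (a point): Middle of the inner face of the low wooden fence (14 mm high) at the left end of the press, at press y = +92 mm, 9 mm above the bed. Two rails on the bed, 10 mm high and 88 mm apart, guide the panel along y towards it; the right end (-y) is open.
- panel: Loose veneered panel, 84 (x) x 200 (y) x 18 mm, dark faces, plywood core, 0.25 kg. Origin: centre of its underside; axes as the press's. It lies on the bed (22 mm above the bench) between the rails, its left part under the platen with 3.4 mm of air above, its right end sticking out 45 to 75 mm too far. Home against the fence: origin at press y = -8 mm.
- panel_end (a point): Middle of the panel's right end face, where to push it (31 mm above the bench), 100 mm from its origin. With the panel home it is at press y = -108 mm, still 10 mm outside the platen's edge, so a closed gripper pointing down can push it all the way.
- platen: Green-painted pressing plate, 166 (x) x 196 (y) x 14 mm, with two ribs 9 mm high along y at x = +-24 mm; origin at the centre of its underside. It follows the nuts down and tilts a little while they are uneven. Underside 43.4 mm above the bench with the nuts as found, 40 mm when it sits on the panel.
- nut_near_left_hub (a point): Top of the hub, on the axis, of the crank nut near the robot, left (press x = -62, y = +80 mm); 77.4 mm above the bench at first. Hub 25 mm across, 20 mm high on the platen; from it a level steel arm 12 mm wide, 40 mm long to the upright grip, its top 1 mm under this point.
- nut_near_left_grip (a point): Middle of that nut's upright black round grip (18 mm across, 30 mm tall, turns freely on its pin), 40 mm from the nut's axis, 14.5 mm above the hub point, 15.5 mm above the arm. Take it from above and lead it round the hub in a circle; the tool need not turn. It starts to the left of its hub, within about 35 degrees of the press's y axis, and so ends to its right.
- nut_near_left (a joint): Turn of that nut in rad, 0 as found; grows as it is tightened, clockwise from above. Stiff (0.1 N m), stays where it is left. It sinks 8 mm a full turn (4 mm in a half turn, 3.14 rad) and presses the platen down, which meets the panel at about 2.7 rad and is then only squeezed.
- nut_near_right_hub (a point): Top of the hub, on the axis, of the crank nut near the robot, right (x = -62, y = -80 mm); 77.4 mm above the bench at first. Hub 25 mm across, 20 mm high on the platen; from it a level steel arm 12 mm wide, 40 mm long to the upright grip, its top 1 mm under this point.
- nut_near_right_grip (a point): Middle of that nut's upright black round grip (18 mm across, 30 mm tall, turns freely on its pin), 40 mm from the nut's axis, 14.5 mm above the hub point, 15.5 mm above the arm. Take it from above and lead it round the hub in a circle; the tool need not turn. It starts to the left of its hub, within about 35 degrees of the press's y axis, and so ends to its right.
- nut_near_right (a joint): Turn of that nut in rad, 0 as found; grows as it is tightened, clockwise from above. Stiff (0.1 N m), stays where it is left. It sinks 8 mm a full turn (4 mm in a half turn, 3.14 rad) and presses the platen down, which meets the panel at about 2.7 rad and is then only squeezed.
- nut_far_left_hub (a point): Top of the hub, on the axis, of the crank nut far, left (x = +62, y = +80 mm); 77.4 mm above the bench at first. Hub 25 mm across, 20 mm high on the platen; from it a level steel arm 12 mm wide, 40 mm long to the upright grip, its top 1 mm under this point.
- nut_far_left_grip (a point): Middle of that nut's upright black round grip (18 mm across, 30 mm tall, turns freely on its pin), 40 mm from the nut's axis, 14.5 mm above the hub point, 15.5 mm above the arm. Take it from above and lead it round the hub in a circle; the tool need not turn. It starts to the left of its hub, within about 35 degrees of the press's y axis, and so ends to its right.
- nut_far_left (a joint): Turn of that nut in rad, 0 as found; grows as it is tightened, clockwise from above. Stiff (0.1 N m), stays where it is left. It sinks 8 mm a full turn (4 mm in a half turn, 3.14 rad) and presses the platen down, which meets the panel at about 2.7 rad and is then only squeezed.
- nut_far_right_hub (a point): Top of the hub, on the axis, of the crank nut far, right (x = +62, y = -80 mm); 77.4 mm above the bench at first. Hub 25 mm across, 20 mm high on the platen; from it a level steel arm 12 mm wide, 40 mm long to the upright grip, its top 1 mm under this point.
- nut_far_right_grip (a point): Middle of that nut's upright black round grip (18 mm across, 30 mm tall, turns freely on its pin), 40 mm from the nut's axis, 14.5 mm above the hub point, 15.5 mm above the arm. Take it from above and lead it round the hub in a circle; the tool need not turn. It starts to the left of its hub, within about 35 degrees of the press's y axis, and so ends to its right.
- nut_far_right (a joint): Turn of that nut in rad, 0 as found; grows as it is tightened, clockwise from above. Stiff (0.1 N m), stays where it is left. It sinks 8 mm a full turn (4 mm in a half turn, 3.14 rad) and presses the platen down, which meets the panel at about 2.7 rad and is then only squeezed.
- block_plane: Steel block plane, 49 x 161 x 55 mm, left of the press; origin at the centre of its underside. Bystander.
- glue_jar: Glue jar with black lid, 59 mm across, 76 mm high, behind the press; origin under its centre. Bystander.
- wax_tin: Flat round wax tin, 67 mm across, 24 mm high, the one close to the left of the press; origin under its centre. Bystander.
Things that resemble listed ones, but are neither listed nor needed, are in the scene too. Several things have the shape of the panel; the one meant has the colours described above.

How it is judged:
On the way, in this order (a step that is already met when the one before it is completed fails the run):
1. the panel is home against the fence, no nut turned yet (y of panel in the frame of press between -0.0115 and -0.0045 m and angle between the y axis of panel and the y axis of press, either way round below 0.05 rad and value of joint each of nut_near_left, nut_near_right, nut_far_left, nut_far_right below 0.35 rad), for 0.2 s.
2. one nut has its half turn, the other three are as found (((value of joint nut_near_left between 2.75 and 3.6 rad and value of joint each of nut_near_right, nut_far_left, nut_far_right below 0.35 rad) or (value of joint each of nut_near_left, nut_far_left, nut_far_right below 0.35 rad and value of joint nut_near_right between 2.75 and 3.6 rad) or (value of joint each of nut_near_left, nut_near_right, nut_far_right below 0.35 rad and value of joint nut_far_left between 2.75 and 3.6 rad) or (value of joint each of nut_near_left, nut_near_right, nut_far_left below 0.35 rad and value of joint nut_far_right between 2.75 and 3.6 rad))), for 0.2 s.
3. the diagonally opposite nut has its half turn too, the other two are as found (((value of joint nut_near_left between 2.75 and 3.6 rad and value of joint each of nut_near_right, nut_far_left below 0.35 rad and value of joint nut_far_right between 2.75 and 3.6 rad) or (value of joint each of nut_near_left, nut_far_right below 0.35 rad and value of joint nut_near_right between 2.75 and 3.6 rad and value of joint nut_far_left between 2.75 and 3.6 rad))), for 0.2 s.
4. a third nut has its half turn, the fourth is as found (((value of joint nut_near_left below 0.35 rad and value of joint nut_near_right between 2.75 and 3.6 rad and value of joint nut_far_left between 2.75 and 3.6 rad and value of joint nut_far_right between 2.75 and 3.6 rad) or (value of joint nut_near_left between 2.75 and 3.6 rad and value of joint nut_near_right below 0.35 rad and value of joint nut_far_left between 2.75 and 3.6 rad and value of joint nut_far_right between 2.75 and 3.6 rad) or (value of joint nut_near_left between 2.75 and 3.6 rad and value of joint nut_near_right between 2.75 and 3.6 rad and value of joint nut_far_left below 0.35 rad and value of joint nut_far_right between 2.75 and 3.6 rad) or (value of joint nut_near_left between 2.75 and 3.6 rad and value of joint nut_near_right between 2.75 and 3.6 rad and value of joint nut_far_left between 2.75 and 3.6 rad and value of joint nut_far_right below 0.35 rad))), for 0.2 s.
At the end, for the whole second after the job is handed in: All four nuts are turned by half a turn (2.75 to 3.6 rad each), the platen lies on the panel (its middle within 0.8 mm) and level within 0.006 rad, and the panel is still home against the fence (within 3.5 mm, straight within 0.05 rad) and at rest (value of joint nut_near_left between 2.75 and 3.6 rad and value of joint nut_near_right between 2.75 and 3.6 rad and value of joint nut_far_left between 2.75 and 3.6 rad and value of joint nut_far_right between 2.75 and 3.6 rad and y of panel in the frame of press between -0.0115 and -0.0045 m and angle between the y axis of panel and the y axis of press, either way round below 0.05 rad and z of platen in the frame of panel below 0.0188 m and angle between platen's own z axis and vertical below 0.006 rad and linear speed of panel below 0.01 m/s); the robot touches nothing.
It fails at once if the block plane is shifted by more than 30 mm (distance of block_plane from where it was at the start of the episode above 0.03 m).
It fails at once if the glue jar is shifted by more than 30 mm (distance of glue_jar from where it was at the start of the episode above 0.03 m).
It fails at once if the wax tin is shifted by more than 30 mm (distance of wax_tin from where it was at the start of the episode above 0.03 m).
It also fails if it takes over 72 s, if anything falls off the work surface, if the arm or the gripper's body presses on something with over 40 N, if the wrist force passes 120 N, or if a joint passes its speed limit or range.

## Working session

There is one attempt and no reset: what is moved stays moved. The work goes in short steps, Python scripts to look and compute and a shell command to move; the robot and the scene stay as the last step left them, time stands still between calls to the robot, and variables do not carry over. Pictures are saved under pics/ and viewed, at most 10 in all, crops included, and the job is handed in when it is done.

```bash
ls; mkdir -p pics
python3 - <<'E'
from plant import *
import cv2
s=read_state();print(s)
print(tips_ahead)
for n in("scene","top","wrist"):
    i=get_image(n);cv2.imwrite(f"pics/{n}0.png",cv2.cvtColor(i,cv2.COLOR_RGB2BGR));print(n,camera_info(n))
E
```

```text
pics
{'time_s': 0.0, 'joints': array([-1.4132154 ,  0.52198073, -0.03634382,  1.60000038,  0.02122137,
        1.0211083 , -0.11279559]), 'joint_vel': array([-0.00110648,  0.00014296,  0.00160899, -0.0011813 ,  0.00076599,
       -0.00068136,  0.00048615]), 'effort': array([-5.87897848e-04, -9.27112412e+01,  1.97974496e+00, -3.69937992e+01,
        1.77438481e-02,  8.36632331e-03,  3.40574059e-05]), 'ee_pos': array([0.14109595, 0.60854877, 0.25574901]), 'eef_rot': array([-1.83315373e-05,  1.13634599e-01,  9.93522455e-01, -5.55215432e-04]), 'wrist_force': array([ 0.15803454,  0.59045266, -0.14734113]), 'moment': array([ 0.0079645 ,  0.05106307, -0.02256111]), 'grip_force': 0.0, 'gripper_width': 0.08504049177730934}
0.025
scene {'K': array([[348.82198762,   0.        , 257.39271535],
       [  0.        , 348.82198762, 195.11013799],
       [  0.        ,   0.        ,   1.        ]]), 'R': array([[ 0.88930764, -0.45682985,  0.02093823],
       [-0.17613556, -0.38441653, -0.90620097],
       [ 0.42202866,  0.80220348, -0.42232853]]), 't': array([-0.53690215,  0.21188049,  0.7263245 ])}
[... 189 characters left out ...]
 , -0.99973768,  0.0069209 ],
       [-0.98337494,  0.02022641, -0.18045672],
       [ 0.18026939, -0.01074575, -0.98355858]]), 't': array([0.02330157, 0.61265586, 1.07285789])}
wrist {'K': array([[305.02736821,   0.        , 255.03146491],
       [  0.        , 305.02736821, 192.47762195],
       [  0.        ,   0.        ,   1.        ]]), 'T_tool_cam': array([[ 3.52153911e-05, -9.56227626e-01, -2.92623866e-01,
         7.47467163e-02],
       [ 9.99999945e-01,  1.30398103e-04, -3.05767538e-04,
        -2.17746786e-04],
       [ 3.30540964e-04, -2.92623839e-01,  9.56227577e-01,
        -1.17446889e-01],
       [ 0.00000000e+00,  0.00000000e+00,  0.00000000e+00,
         1.00000000e+00]])}
```

View pics/top0.png

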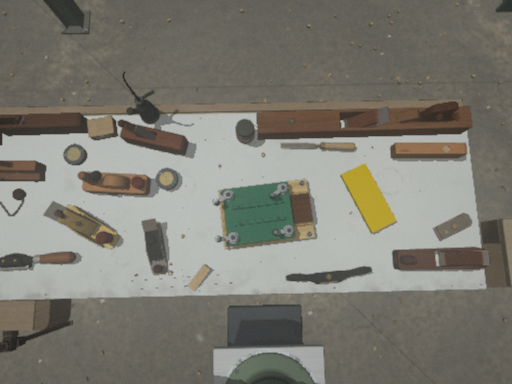

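View pics/scene0.png

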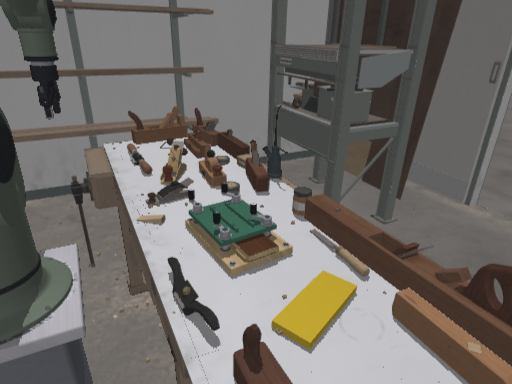

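```bash
cat > h.py <<'E'
import numpy as np,cv2
from plant import *
def ray(c,uv,z):
    K,R,t=[np.asarray(c[k]) for k in("K","R","t")]
    d=R.T@np.linalg.solve(K,[uv[0],uv[1],1]);o=-R.T@t
    return o+d*(z-o[2])/d[2]
def proj(c,X):
    p=np.asarray(c["K"])@(np.asarray(c["R"])@np.asarray(X)+c["t"]);return p[:2]/p[2]
E
python3 - <<'E'
from h import *
i=cv2.imread("pics/top0.png");c=camera_info("top")
h=cv2.cvtColor(i,cv2.COLOR_BGR2HSV)
m=cv2.inRange(h,(60,90,40),(95,255,200));m[280:]=0
m=cv2.morphologyEx(m,cv2.MORPH_CLOSE,np.ones((9,9)))
k=max(cv2.findContours(m,0,1)[0],key=cv2.contourArea)
W=np.array([ray(c,p[0],.0574)[:2] for p in k],np.float32)
r=cv2.minAreaRect(W);print(r)
k2=cv2.resize(i[165:260,200:330],None,fx=6,fy=6,interpolation=cv2.INTER_CUBIC)
cv2.imwrite("pics/tc.png",k2)
E
```

```text
((0.5330034494400024, 0.014983110129833221), (0.1576423943042755, 0.17763729393482208), 7.084465980529785)
```

View pics/tc.png

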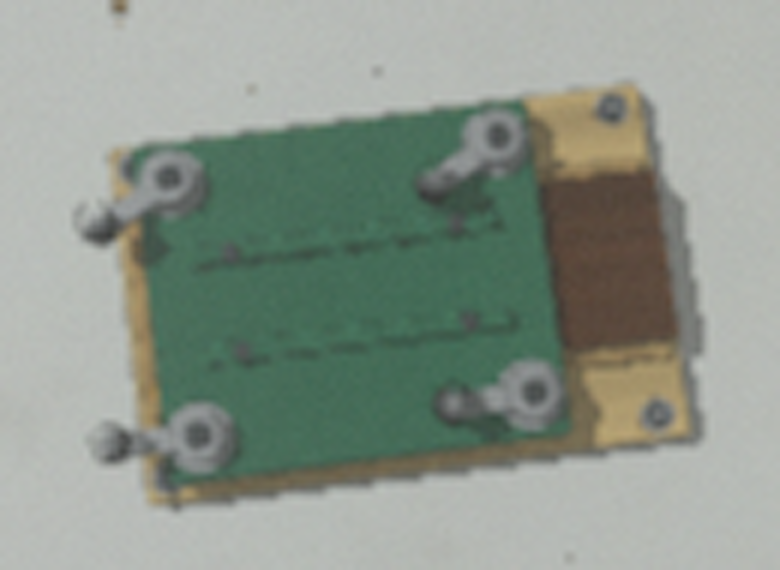

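```bash
cat >> h.py <<'E'
from scipy.spatial.transform import Rotation as Ro
def tool(): 
    s=read_state();q=s["eef_rot"];return s,Ro.from_quat([q[1],q[2],q[3],q[0]])
def rel(X,R=None,p=None):
    s,r=tool();return (r if R is None else R).inv().apply(np.asarray(X)-(s["ee_pos"] if p is None else p))
def wcam():
    s,r=tool();c=camera_info("wrist");T=np.array(c["T_tool_cam"]);M=np.eye(4);M[:3,:3]=r.as_matrix();M[:3,3]=s["ee_pos"]
    I=np.linalg.inv(M@T);return dict(K=c["K"],R=I[:3,:3],t=I[:3,3])
E
python3 - <<'E'
from h import *
c=camera_info("top")
f=lambda p:(200+(p[0]-2.5)/6,165+(p[1]-2.5)/6)
H=dict(NL=(200,437),NR=(535,392),FL=(170,178),FR=(498,136))
G=dict(NL=(105,440),NR=(452,402),FL=(93,215),FR=(432,182))
P={k:ray(c,f(v),.0774)[:2] for k,v in H.items()}
for k in H:
    g=ray(c,f(G[k]),.102)[:2];print(k,P[k],g,np.linalg.norm(g-P[k]))
ctr=sum(P.values())/4;ey=(P['NL']+P['FL']-P['NR']-P['FR'])/2;ex=(P['FL']+P['FR']-P['NL']-P['NR'])/2
print(ctr,np.linalg.norm(ex),np.linalg.norm(ey),np.degrees(np.arctan2(-ey[0],ey[1])),np.degrees(np.arctan2(ex[1],ex[0])))
pe=ray(c,f((672,262)),.035)[:2];print("panel end",pe)
print(tool()[1].as_matrix(), rel([.45,.2,.3]))
E
```

```text
NL [0.46289499 0.09298814] [0.46125964 0.13507864] 0.0421222580749838
NR [ 0.4806112  -0.06555982] [ 0.47522847 -0.02506075] 0.040855212407142454
FL [0.58671476 0.10633493] [0.56591057 0.14057472] 0.040064665172368674
FR [ 0.60396873 -0.05199676] [ 0.57825687 -0.01858525] 0.04215955998509051
[0.53354742 0.02044162] 0.12431890051696516 0.15940171084536459 6.297561220182089 6.213243412616722
panel end [ 0.54619166 -0.13931527]
[[-9.74173641e-01  2.25800118e-01 -1.55501406e-04]
 [ 2.25800168e-01  9.74173282e-01 -8.36777582e-04]
 [-3.74591612e-05 -8.50278908e-04 -9.99999638e-01]] [-0.39320108 -0.32836308 -0.04383111]
```

```bash
python3 -m pendant '[{"x":-0.39,"y":-0.33,"z":-0.04},{"x":-0.39,"y":-0.33,"z":-0.04},{"x":-0.39,"y":-0.33,"z":-0.04},{"x":-0.39,"y":-0.33,"z":-0.04},{"x":-0.39,"y":-0.33,"z":-0.04},{"x":-0.39,"y":-0.33,"z":-0.04},{"x":-0.39,"y":-0.33,"z":-0.04},{"x":-0.39,"y":-0.33,"z":-0.04},{"x":-0.39,"y":-0.33,"z":-0.04},{"x":-0.39,"y":-0.33,"z":-0.04},{"x":-0.39,"y":-0.33,"z":-0.04},{"x":-0.39,"y":-0.33,"z":-0.04}]' -1
python3 - <<'E'
from h import *
print(tool()[0]["joints"],rel([.5,0.02,.3]))
E
```

```text
[-1.41322524  0.52185767 -0.03634559  1.5998627   0.02118745  1.02110755
 -0.11278988] [-0.4825538  -0.49242427 -0.04368826]validation failed for argument at $[0]...
```

```bash
python3 -m pendant '[{"x":-0.03,"y":-0.03,"z":0,"wx":0,"wy":0,"wz":0}]' -1
```

```text
time_s: 0.23
ee_pos: [0.1585, 0.5773, 0.2553]
eef_rot: [-0.001, 0.11, 0.994, 0.001]
wrist_force: [1.0, 1.3, -0.0]
gripper_width: 0.0752
grip_force: 0.0
```

```bash
python3 -m pendant '[{"x":-0.36,"y":-0.3,"z":-0.04,"wx":0,"wy":0,"wz":0},{"x":-0.36,"y":-0.3,"z":-0.04,"wx":0,"wy":0,"wz":0},{"x":-0.36,"y":-0.3,"z":-0.04,"wx":0,"wy":0,"wz":0},{"x":-0.36,"y":-0.3,"z":-0.04,"wx":0,"wy":0,"wz":0},{"x":-0.36,"y":-0.3,"z":-0.04,"wx":0,"wy":0,"wz":0},{"x":-0.36,"y":-0.3,"z":-0.04,"wx":0,"wy":0,"wz":0},{"x":-0.36,"y":-0.3,"z":-0.04,"wx":0,"wy":0,"wz":0},{"x":-0.36,"y":-0.3,"z":-0.04,"wx":0,"wy":0,"wz":0},{"x":-0.36,"y":-0.3,"z":-0.04,"wx":0,"wy":0,"wz":0},{"x":-0.36,"y":-0.3,"z":-0.04,"wx":0,"wy":0,"wz":0},{"x":-0.36,"y":-0.3,"z":-0.04,"wx":0,"wy":0,"wz":0},{"x":-0.36,"y":-0.3,"z":-0.04,"wx":0,"wy":0,"wz":0}]' -1
python3 - <<'E'
from h import *
s,r=tool();print(s["joints"],rel([.5,0.02,.3]));print(r.as_matrix())
E
```

```text
time_s: 1.23
ee_pos: [0.4491, 0.1946, 0.2969]
eef_rot: [0.001, 0.117, 0.993, -0.0]
wrist_force: [-1.1, -1.3, -0.5]
gripper_width: -0.0001
grip_force: 0.0
[-0.65555009  0.25896924  0.15213082  1.90511318 -0.04464736  0.97997302
  0.85354864] [-0.08994314 -0.15809608 -0.00281364]
[[-9.72819625e-01  2.31558678e-01  1.59893948e-03]
 [ 2.31557115e-01  9.72820684e-01 -1.10424213e-03]
 [-1.81117825e-03 -7.03982597e-04 -9.99998112e-01]]
```

Run:
```python
from h import *
print(rel([.537,-0.01,.35]))
```

```text
[-0.13297473 -0.17874823 -0.05272126]
```

```bash
python3 -m pendant '[{"x":-0.133,"y":-0.179,"z":-0.053,"wx":0,"wy":0,"wz":0.586},{"x":-0.133,"y":-0.179,"z":-0.053,"wx":0,"wy":0,"wz":0.586},{"x":-0.133,"y":-0.179,"z":-0.053,"wx":0,"wy":0,"wz":0.586},{"x":-0.133,"y":-0.179,"z":-0.053,"wx":0,"wy":0,"wz":0.586},{"x":-0.133,"y":-0.179,"z":-0.053,"wx":0,"wy":0,"wz":0.586},{"x":-0.133,"y":-0.179,"z":-0.053,"wx":0,"wy":0,"wz":0.586},{"x":-0.133,"y":-0.179,"z":-0.053,"wx":0,"wy":0,"wz":0.586},{"x":-0.133,"y":-0.179,"z":-0.053,"wx":0,"wy":0,"wz":0.586},{"x":-0.133,"y":-0.179,"z":-0.053,"wx":0,"wy":0,"wz":0.586},{"x":-0.133,"y":-0.179,"z":-0.053,"wx":0,"wy":0,"wz":0.586},{"x":-0.133,"y":-0.179,"z":-0.053,"wx":0,"wy":0,"wz":0.586},{"x":-0.133,"y":-0.179,"z":-0.053,"wx":0,"wy":0,"wz":0.586}]' -1
python3 - <<'E'
from h import *
import pickle
s,r=tool();print(s["joints"]);print(r.as_matrix())
w=wcam();pickle.dump(w,open("w1.pkl","wb"))
i=get_image("wrist");cv2.imwrite("pics/w1r.png",i[...,::-1])
cv2.imwrite("pics/w1.png",cv2.resize(i[...,::-1],(780,585)))
E
```

```text
time_s: 2.23
ee_pos: [0.5352, -0.0043, 0.3492]
eef_rot: [-0.0, 0.664, 0.748, -0.0]
wrist_force: [-0.1, 0.1, -0.7]
gripper_width: 0.0
grip_force: 0.0
[-0.482238    0.31317156  0.49570069  1.73455446 -0.16217217  1.13493303
  0.18123975]
[[-1.19056002e-01  9.92887491e-01 -3.14831608e-04]
 [ 9.92887531e-01  1.19055952e-01 -1.74076798e-04]
 [-1.35356098e-04 -3.33317266e-04 -9.99999935e-01]]
```

View pics/w1.png

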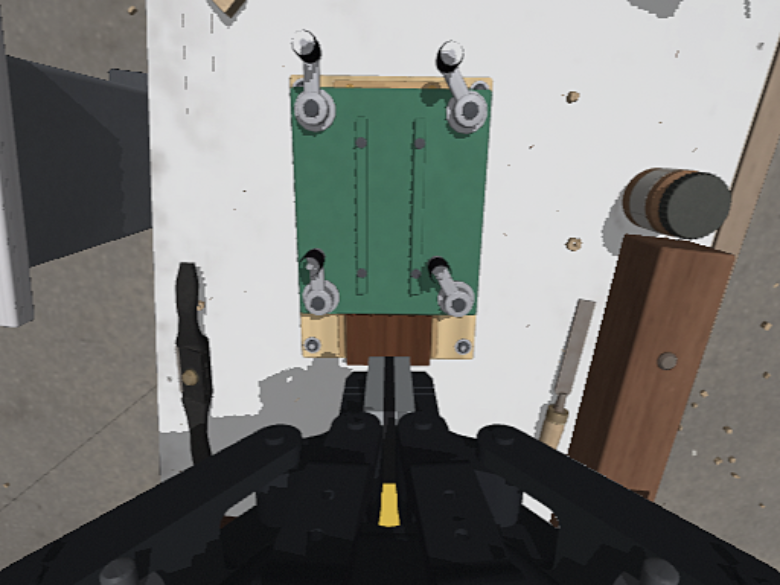

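Run:
```python
from h import *
i=cv2.imread("pics/w1r.png")
a=i[15:95,180:340];b=i[150:220,180:340]
v=np.vstack([cv2.resize(x,None,fx=4,fy=4,interpolation=cv2.INTER_CUBIC) for x in(a,b)])
v=cv2.convertScaleAbs(v,alpha=1.0,beta=40)
cv2.imwrite("pics/w1c.png",v);print(v.shape)
```

```text
(600, 640, 3)
```

View pics/w1c.png

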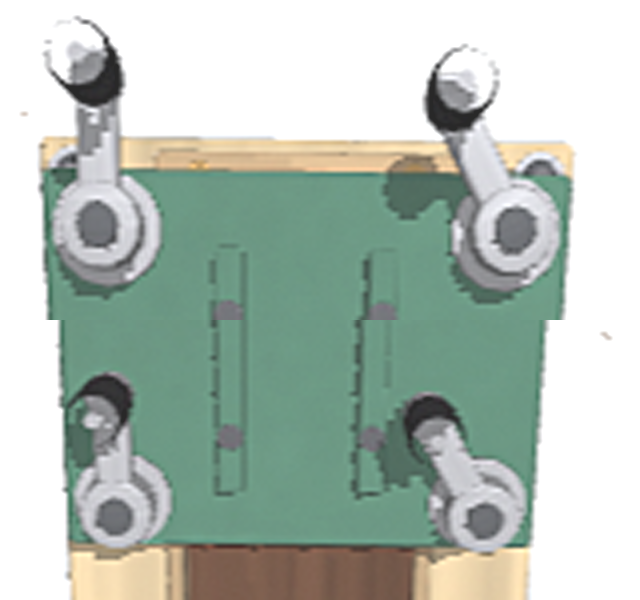

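Run:
```python
from h import *
import pickle
w=pickle.load(open("w1.pkl","rb"))
T=lambda p:(180+(p[0]-1.5)/4,(15+(p[1]-1.5)/4) if p[1]<320 else (150+(p[1]-321.5)/4))
H=dict(NL=(97,224),FL=(515,229),NR=(114,514),FR=(484,516))
G=dict(NL=(77,51),FL=(465,77),NR=(100,418),FR=(433,429))
P={k:ray(w,T(v),.0774)[:2] for k,v in H.items()}
for k in H:
    g=ray(w,T(G[k]),.107)[:2];d=g-P[k];print(k,P[k],g,np.linalg.norm(d),np.degrees(np.arctan2(-d[0],d[1])))
c=sum(P.values())/4;ey=(P['NL']+P['FL']-P['NR']-P['FR'])/2;ex=(P['FL']+P['FR']-P['NL']-P['NR'])/2
print(c,np.linalg.norm(ex),np.linalg.norm(ey),np.degrees(np.arctan2(-ey[0],ey[1])),np.degrees(np.arctan2(ex[1],ex[0])))
```

```text
NL [0.46167274 0.09428311] [0.45835659 0.13436535] 0.04021919154173158 4.729512357561362
FL [0.58526032 0.10769568] [0.56118516 0.14042538] 0.040630615997455835 36.33729091640564
NR [ 0.47853296 -0.06435733] [ 0.47569695 -0.02412459] 0.04033257481801543 4.032120739468236
FR [ 0.60193311 -0.05020745] [ 0.57630662 -0.01547456] 0.043163534371226935 36.42050074744725
[0.53184978 0.0218535 ] 0.12426044353600273 0.15915738444101624 6.047068561972003 6.367543237262662
```

```bash
cat >> h.py <<'E'
C=np.array([.5327,.0211]);A=np.radians(6.25);EX=np.array([np.cos(A),np.sin(A)]);EY=np.array([-np.sin(A),np.cos(A)])
def pr(x,y,z): return np.r_[C+EX*x+EY*y,z]
def inpress():
    p=tool()[0]["ee_pos"];d=p[:2]-C;return np.array([d@EX,d@EY,p[2]])
E
python3 - <<'E'
from h import *
for q in((0,-.2,.15),(0,-.2,.054),(0,-.12,.054)):print(rel(pr(*q)))
E
```

```text
[-0.17443672 -0.00155572  0.1992048 ]
[-0.17443188 -0.0015302   0.2952048 ]
[-0.09443658 -0.00066374  0.29520054]
```

```bash
python3 -m pendant '[{"x":-0.04,"y":-0.002,"z":0.01,"wx":0,"wy":0,"wz":-0.004},{"x":-0.08,"y":-0.002,"z":0.02,"wx":0,"wy":0,"wz":-0.004},{"x":-0.12,"y":-0.002,"z":0.03,"wx":0,"wy":0,"wz":-0.004},{"x":-0.155,"y":-0.002,"z":0.05,"wx":0,"wy":0,"wz":-0.004},{"x":-0.175,"y":-0.002,"z":0.085,"wx":0,"wy":0,"wz":-0.004},{"x":-0.175,"y":-0.002,"z":0.125,"wx":0,"wy":0,"wz":-0.004},{"x":-0.175,"y":-0.002,"z":0.165,"wx":0,"wy":0,"wz":-0.004},{"x":-0.175,"y":-0.002,"z":0.205,"wx":0,"wy":0,"wz":-0.004},{"x":-0.175,"y":-0.002,"z":0.24,"wx":0,"wy":0,"wz":-0.004},{"x":-0.175,"y":-0.002,"z":0.265,"wx":0,"wy":0,"wz":-0.004},{"x":-0.175,"y":-0.002,"z":0.275,"wx":0,"wy":0,"wz":-0.004},{"x":-0.175,"y":-0.002,"z":0.275,"wx":0,"wy":0,"wz":-0.004}]' -1
python3 - <<'E'
from h import *
s,r=tool();print(s["joints"],inpress(),rel(pr(0,-.2,.054)),rel(pr(0,-.12,.054)));print(r.as_matrix())
i=get_image("scene");cv2.imwrite("pics/s1.png",cv2.resize(i[170:300,150:320,::-1],None,fx=4,fy=4,interpolation=cv2.INTER_CUBIC))
E
```

```text
time_s: 3.28
ee_pos: [0.5525, -0.1784, 0.0725]
eef_rot: [-0.001, 0.661, 0.75, -0.001]
wrist_force: [-0.0, 0.1, 0.4]
gripper_width: 0.0002
grip_force: 0.0
[-0.03240491  0.74360096  0.35347     1.85637876 -0.41645754  0.61820211
  0.70543715] [-0.0020445  -0.20046517  0.07251168] [0.00040727 0.00210782 0.01850594] [0.08039588 0.00345416 0.01860314]
[[-1.25576812e-01  9.92078903e-01 -3.14872197e-03]
 [ 9.92083092e-01  1.25580127e-01  8.77408650e-04]
 [ 1.26587552e-03 -3.01361164e-03 -9.99994658e-01]]
```

View pics/s1.png

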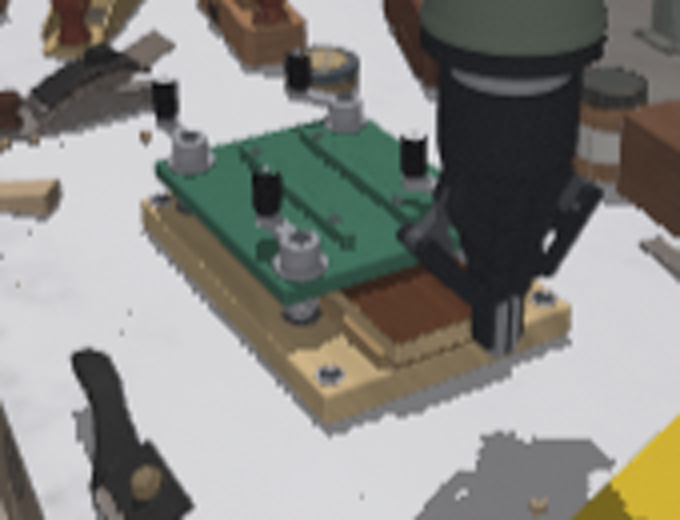

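```bash
python3 -m pendant '[{"x":0,"y":0.002,"z":0.018,"wx":0,"wy":0,"wz":0.003},{"x":0.005,"y":0.002,"z":0.018,"wx":0,"wy":0,"wz":0.003},{"x":0.015,"y":0.002,"z":0.018,"wx":0,"wy":0,"wz":0.003},{"x":0.025,"y":0.002,"z":0.018,"wx":0,"wy":0,"wz":0.003},{"x":0.033,"y":0.002,"z":0.018,"wx":0,"wy":0,"wz":0.003},{"x":0.04,"y":0.003,"z":0.018,"wx":0,"wy":0,"wz":0.003},{"x":0.046,"y":0.003,"z":0.018,"wx":0,"wy":0,"wz":0.003},{"x":0.052,"y":0.003,"z":0.018,"wx":0,"wy":0,"wz":0.003},{"x":0.058,"y":0.003,"z":0.018,"wx":0,"wy":0,"wz":0.003},{"x":0.064,"y":0.003,"z":0.018,"wx":0,"wy":0,"wz":0.003},{"x":0.07,"y":0.003,"z":0.018,"wx":0,"wy":0,"wz":0.003},{"x":0.07,"y":0.003,"z":0.018,"wx":0,"wy":0,"wz":0.003}]' -1
python3 - <<'E'
from h import *
print(inpress(),rel(pr(0,-.12,.054)))
E
```

```text
time_s: 4.33
ee_pos: [0.5476, -0.1072, 0.0562]
eef_rot: [-0.0, 0.664, 0.748, 0.0]
wrist_force: [0.8, 0.2, -0.4]
gripper_width: 0.0
grip_force: 0.0
[ 0.00087072 -0.12920495  0.05616793] [ 0.00921149 -0.00077857  0.00217516]
```

Now small steps until the fence is felt.

```bash
python3 -m pendant '[{"x":0.003,"y":0,"z":0.001,"wx":0,"wy":0,"wz":0},{"x":0.005,"y":0,"z":0.001,"wx":0,"wy":0,"wz":0},{"x":0.007,"y":0,"z":0.001,"wx":0,"wy":0,"wz":0},{"x":0.007,"y":0,"z":0.001,"wx":0,"wy":0,"wz":0}]' -1;python3 - <<'E'
from h import *
print(inpress())
E
python3 -m pendant '[{"x":0.002,"y":0,"z":0,"wx":0,"wy":0,"wz":0},{"x":0.004,"y":0,"z":0,"wx":0,"wy":0,"wz":0},{"x":0.004,"y":0,"z":0,"wx":0,"wy":0,"wz":0}]' -1;python3 - <<'E'
from h import *
print(inpress())
E
```

```text
time_s: 4.67
ee_pos: [0.5468, -0.1014, 0.0552]
eef_rot: [-0.0, 0.664, 0.748, -0.0]
wrist_force: [0.6, 0.8, 1.2]
gripper_width: 0.0001
grip_force: 0.0
[ 0.0007267  -0.12331442  0.05517558]
time_s: 4.92
ee_pos: [0.5464, -0.0974, 0.0552]
eef_rot: [-0.0, 0.664, 0.748, 0.0]
wrist_force: [-0.3, -0.2, 0.0]
gripper_width: 0.0004
grip_force: 0.0
[ 0.00075205 -0.11930361  0.05524762]
```

```bash
python3 -m pendant '[{"x":0.002,"y":0,"z":0,"wx":0,"wy":0,"wz":0},{"x":0.004,"y":0,"z":0,"wx":0,"wy":0,"wz":0},{"x":0.004,"y":0,"z":0,"wx":0,"wy":0,"wz":0}]' -1;python3 - <<'E'
from h import *
print(inpress())
i=get_image("scene");cv2.imwrite("pics/s2.png",cv2.resize(i[170:300,150:320,::-1],None,fx=4,fy=4,interpolation=cv2.INTER_CUBIC))
E
```

```text
time_s: 5.17
ee_pos: [0.5459, -0.0964, 0.0555]
eef_rot: [0.001, 0.665, 0.747, -0.001]
wrist_force: [-0.9, -15.6, -0.8]
gripper_width: 0.0
grip_force: 7.8
[ 0.00032236 -0.11827893  0.05552198]
```

View pics/s2.png

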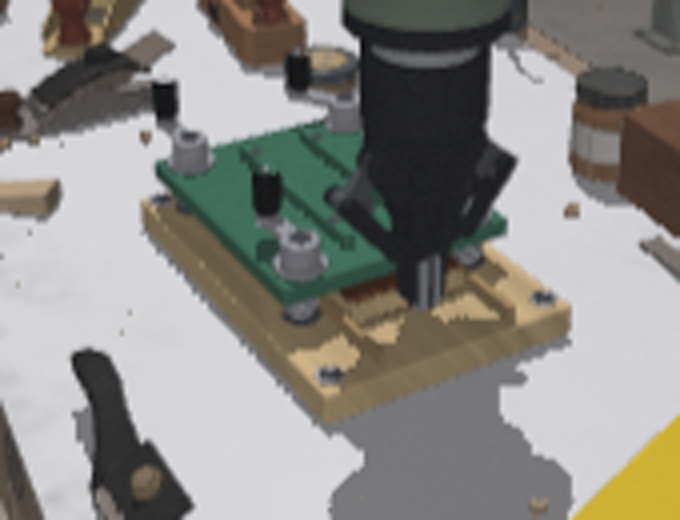

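```bash
python3 -m pendant '[{"x":-0.015,"y":0,"z":0,"wx":0,"wy":0,"wz":0},{"x":-0.035,"y":0,"z":0,"wx":0,"wy":0,"wz":0},{"x":-0.035,"y":0,"z":-0.04,"wx":0,"wy":0,"wz":0},{"x":-0.035,"y":0,"z":-0.08,"wx":0,"wy":0,"wz":0},{"x":-0.035,"y":0,"z":-0.1,"wx":0,"wy":0,"wz":0},{"x":-0.005,"y":-0.02,"z":-0.1,"wx":0,"wy":0,"wz":0},{"x":0.03,"y":-0.04,"z":-0.1,"wx":0,"wy":0,"wz":0},{"x":0.055,"y":-0.06,"z":-0.1,"wx":0,"wy":0,"wz":0},{"x":0.075,"y":-0.06,"z":-0.1,"wx":0,"wy":0,"wz":0},{"x":0.075,"y":-0.06,"z":-0.1,"wx":0,"wy":0,"wz":0},{"x":0.075,"y":-0.06,"z":-0.1,"wx":0,"wy":0,"wz":0}]' -0.1
cat >> h.py <<'E'
HUB=dict(NL=(-.062,.08),NR=(-.062,-.08),FL=(.062,.08),FR=(.062,-.08))
ANG=dict(NL=-2,NR=-1,FL=28,FR=31)
def grip(n,turn=0,z=.104,r=.04):
    a=np.radians(ANG[n]-turn);h=HUB[n];return pr(h[0]-r*np.sin(a),h[1]+r*np.cos(a),z-.008*turn/360)
E
python3 - <<'E'
from h import *
s,r=tool();print(s["joints"],inpress(),r.as_rotvec());print(rel(grip("NR")),grip("NR"))
E
```

```text
time_s: 6.13
ee_pos: [0.4778, -0.0254, 0.1555]
eef_rot: [0.0, 0.663, 0.748, 0.0]
wrist_force: [0.6, -0.9, 0.0]
gripper_width: 0.0384
grip_force: 0.0
[-0.42022939  0.48957609  0.46161723  2.08673069 -0.35883325  0.640453
  0.40538344] [-0.05963558 -0.04020158  0.15553552] [2.08431929e+00 2.35047158e+00 9.83351271e-04]
[ 0.00019514 -0.00169097  0.05153472] [ 0.47611779 -0.02534206  0.104     ]
```

```bash
python3 -m pendant '[{"x":0,"y":-0.002,"z":0.02,"wx":0,"wy":0,"wz":0},{"x":0,"y":-0.002,"z":0.04,"wx":0,"wy":0,"wz":0},{"x":0,"y":-0.002,"z":0.0515,"wx":0,"wy":0,"wz":0},{"x":0,"y":-0.002,"z":0.0515,"wx":0,"wy":0,"wz":0}]' -0.1
python3 -m pendant '[{"x":0,"y":0,"z":0,"wx":0,"wy":0,"wz":0},{"x":0,"y":0,"z":0,"wx":0,"wy":0,"wz":0},{"x":0,"y":0,"z":0,"wx":0,"wy":0,"wz":0},{"x":0,"y":0,"z":0,"wx":0,"wy":0,"wz":0},{"x":0,"y":0,"z":0,"wx":0,"wy":0,"wz":0},{"x":0,"y":0,"z":0,"wx":0,"wy":0,"wz":0}]' -1 40
python3 - <<'E'
from h import *
s,r=tool();p0=s["ee_pos"]
print(inpress(),grip("NR"),s["wrist_force"])
for t in range(15,186,15):print(t,np.round(rel(grip("NR",t))-rel(grip("NR")),4))
i=get_image("scene");cv2.imwrite("pics/s3.png",cv2.resize(i[150:300,130:340,::-1],None,fx=3.7,fy=3.7,interpolation=cv2.INTER_CUBIC))
E
```

```text
time_s: 6.47
ee_pos: [0.475, -0.0277, 0.102]
eef_rot: [-0.001, 0.665, 0.747, -0.001]
wrist_force: [-0.7, 0.5, 0.0]
gripper_width: 0.0384
grip_force: 0.0
time_s: 6.97
ee_pos: [0.4758, -0.0271, 0.1043]
eef_rot: [0.0, 0.664, 0.747, 0.0]
wrist_force: [-2.3, -5.1, -0.3]
gripper_width: 0.0167
grip_force: 39.1
[-0.06180619 -0.04172521  0.10426346] [ 0.47611779 -0.02534206  0.104     ] [-2.25410857 -5.07483368 -0.31059041]
15 [-0.0016  0.0103  0.0003]
30 [-0.0059  0.0199  0.0007]
45 [-0.0124  0.028   0.001 ]
60 [-0.0209  0.0341  0.0014]
75 [-0.0306  0.0379  0.0017]
90 [-0.041  0.039  0.002]
105 [-0.0513  0.0373  0.0024]
120 [-0.0609  0.0331  0.0027]
135 [-0.069   0.0265  0.0031]
150 [-0.0751  0.0181  0.0034]
165 [-0.0789  0.0083  0.0037]
180 [-0.08   -0.0021  0.004 ]
```

View pics/s3.png

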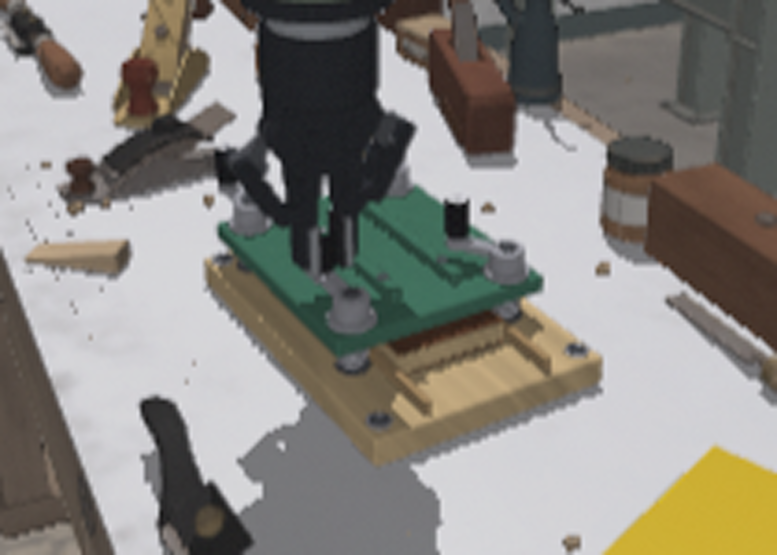

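```bash
python3 -m pendant '[{"x":-0.0016,"y":0.0103,"z":0,"wx":0,"wy":0,"wz":0},{"x":-0.006,"y":0.02,"z":0.001,"wx":0,"wy":0,"wz":0},{"x":-0.0124,"y":0.028,"z":0.001,"wx":0,"wy":0,"wz":0},{"x":-0.021,"y":0.034,"z":0.0014,"wx":0,"wy":0,"wz":0},{"x":-0.0306,"y":0.038,"z":0.0017,"wx":0,"wy":0,"wz":0},{"x":-0.041,"y":0.039,"z":0.002,"wx":0,"wy":0,"wz":0},{"x":-0.041,"y":0.039,"z":0.002,"wx":0,"wy":0,"wz":0}]' -1 40
python3 - <<'E'
from h import *
s,r=tool();print(inpress(),s["wrist_force"])
for t in range(105,190,15):print(t,np.round(rel(grip("NR",t))-rel(grip("NR",90)),4))
E
```

```text
time_s: 7.6
ee_pos: [0.5196, -0.064, 0.1023]
eef_rot: [0.0, 0.665, 0.747, 0.0]
wrist_force: [-0.3, -3.0, 2.7]
gripper_width: 0.0165
grip_force: 39.8
[-0.02226145 -0.08318955  0.10230075] [-0.28500964 -2.99394947  2.72534707]
105 [-0.0103 -0.0016  0.0003]
120 [-0.0199 -0.0059  0.0007]
135 [-0.028  -0.0124  0.001 ]
150 [-0.0341 -0.0209  0.0013]
165 [-0.0379 -0.0306  0.0017]
180 [-0.039 -0.041  0.002]
```

```bash
python3 -m pendant '[{"x":-0.0103,"y":-0.0016,"z":0,"wx":0,"wy":0,"wz":0},{"x":-0.02,"y":-0.006,"z":0.001,"wx":0,"wy":0,"wz":0},{"x":-0.028,"y":-0.0124,"z":0.001,"wx":0,"wy":0,"wz":0},{"x":-0.034,"y":-0.021,"z":0.0013,"wx":0,"wy":0,"wz":0},{"x":-0.038,"y":-0.0306,"z":0.0017,"wx":0,"wy":0,"wz":0},{"x":-0.039,"y":-0.041,"z":0.002,"wx":0,"wy":0,"wz":0},{"x":-0.039,"y":-0.041,"z":0.002,"wx":0,"wy":0,"wz":0},{"x":-0.039,"y":-0.041,"z":0.002,"wx":0,"wy":0,"wz":0}]' -1 40
python3 - <<'E'
from h import *
s,r=tool();print(inpress(),s["wrist_force"])
E
```

```text
time_s: 8.27
ee_pos: [0.483, -0.1071, 0.1004]
eef_rot: [0.001, 0.665, 0.747, -0.0]
wrist_force: [-4.2, -8.2, 7.9]
gripper_width: 0.0164
grip_force: 40.5
[-0.06332726 -0.12207596  0.10040455] [-4.18632534 -8.16235041  7.86300566]
```

```bash
sed -i 's/C=np.array(\[.5327,.0211\])/C=np.array([.5329,.0191])/' h.py
python3 -m pendant '[{"x":0,"y":0,"z":0,"wx":0,"wy":0,"wz":0},{"x":0,"y":0,"z":0,"wx":0,"wy":0,"wz":0},{"x":0,"y":0,"z":0,"wx":0,"wy":0,"wz":0},{"x":0,"y":0,"z":0,"wx":0,"wy":0,"wz":0},{"x":0,"y":0,"z":-0.02,"wx":0,"wy":0,"wz":0},{"x":0,"y":0,"z":-0.055,"wx":0,"wy":0,"wz":0},{"x":0,"y":0,"z":-0.06,"wx":0,"wy":0,"wz":0}]' -0.1
python3 - <<'E'
from h import *
s,r=tool();print(inpress(),s["wrist_force"],s["joints"],rel(grip("FL",0,.16)))
E
```

```text
time_s: 8.85
ee_pos: [0.4844, -0.1067, 0.1633]
eef_rot: [0.001, 0.664, 0.747, 0.001]
wrist_force: [1.1, -0.6, 1.3]
gripper_width: 0.0385
grip_force: 0.0
[-0.06193053 -0.11980711  0.16334566] [ 1.12485756 -0.62868429  1.25256232] [-0.24444455  0.49625208  0.45592986  2.0402931  -0.34301637  0.67409391
  0.55125461] [0.23426089 0.10705596 0.00356306]
```

```bash
python3 -m pendant '[{"x":0.036,"y":0.016,"z":0.003,"wx":0,"wy":0,"wz":0},{"x":0.072,"y":0.033,"z":0.003,"wx":0,"wy":0,"wz":0},{"x":0.108,"y":0.049,"z":0.003,"wx":0,"wy":0,"wz":0},{"x":0.144,"y":0.066,"z":0.003,"wx":0,"wy":0,"wz":0},{"x":0.18,"y":0.082,"z":0.003,"wx":0,"wy":0,"wz":0},{"x":0.21,"y":0.096,"z":0.003,"wx":0,"wy":0,"wz":0},{"x":0.234,"y":0.107,"z":0.003,"wx":0,"wy":0,"wz":0},{"x":0.234,"y":0.107,"z":0.003,"wx":0,"wy":0,"wz":0},{"x":0.234,"y":0.107,"z":0.003,"wx":0,"wy":0,"wz":0}]' -0.1
python3 - <<'E'
from h import *
s,r=tool();print(inpress(),s["joints"],rel(grip("FL")),np.degrees(r.as_rotvec()),rel(np.r_[.5635,.1395,.104]))
E
```

```text
time_s: 9.6
ee_pos: [0.5617, 0.1402, 0.1564]
eef_rot: [-0.0, 0.663, 0.748, -0.0]
wrist_force: [-0.0, -0.6, -0.1]
gripper_width: 0.0386
grip_force: 0.0
[0.04184148 0.11724453 0.1563888 ] [-0.66160909  0.62413182  0.45650055  1.82906241 -0.37692752  0.77531938
  0.11375811] [-0.00194074  0.00137352  0.05238844] [-1.19375102e+02 -1.34706583e+02  2.23656426e-02] [-0.00090914  0.00168991  0.05238831]
```

```bash
python3 -m pendant '[{"x":-0.001,"y":0.002,"z":0.02,"wx":0,"wy":0,"wz":0},{"x":-0.001,"y":0.002,"z":0.04,"wx":0,"wy":0,"wz":0},{"x":-0.001,"y":0.002,"z":0.052,"wx":0,"wy":0,"wz":0},{"x":-0.001,"y":0.002,"z":0.052,"wx":0,"wy":0,"wz":0}]' -0.1
python3 -m pendant '[{"x":0,"y":0,"z":0,"wx":0,"wy":0,"wz":0},{"x":0,"y":0,"z":0,"wx":0,"wy":0,"wz":0},{"x":0,"y":0,"z":0,"wx":0,"wy":0,"wz":0},{"x":0,"y":0,"z":0,"wx":0,"wy":0,"wz":0},{"x":0,"y":0,"z":0,"wx":0,"wy":0,"wz":0},{"x":0,"y":0,"z":0,"wx":0,"wy":0,"wz":0}]' -1 40
python3 - <<'E'
from h import *
s,r=tool()
q=inpress();h=HUB["FL"];a=np.degrees(np.arctan2(-(q[0]-h[0]),q[1]-h[1]))
print(q,a,np.hypot(q[0]-h[0],q[1]-h[1]),s["wrist_force"])
ANG["FL"]=a
for t in range(15,186,15):print(t,np.round(rel(grip("FL",t))-rel(grip("FL")),4))
E
```

```text
time_s: 9.93
ee_pos: [0.5627, 0.1367, 0.1028]
eef_rot: [-0.001, 0.665, 0.747, -0.002]
wrist_force: [-1.8, -1.0, -0.7]
gripper_width: 0.0384
grip_force: 0.0
time_s: 10.43
ee_pos: [0.5642, 0.1379, 0.1053]
eef_rot: [0.0, 0.664, 0.747, 0.0]
wrist_force: [-2.4, -1.8, 5.4]
gripper_width: 0.0165
grip_force: 39.4
[0.04400994 0.11466079 0.10531507] 27.43076213416205 0.03905140826566612 [-2.36636347 -1.77425904  5.36674583]
15 [0.0035 0.0098 0.0003]
30 [0.0043 0.0203 0.0007]
45 [0.0024 0.0305 0.001 ]
60 [-0.0021  0.0399  0.0014]
75 [-0.0089  0.0479  0.0017]
90 [-0.0175  0.0538  0.002 ]
105 [-0.0274  0.0573  0.0024]
120 [-0.0378  0.0581  0.0027]
135 [-0.0481  0.0561  0.003 ]
150 [-0.0575  0.0516  0.0034]
165 [-0.0654  0.0449  0.0037]
180 [-0.0713  0.0362  0.004 ]
```

```bash
python3 -m pendant '[{"x":0.0035,"y":0.0098,"z":0,"wx":0,"wy":0,"wz":0},{"x":0.0043,"y":0.0203,"z":0.001,"wx":0,"wy":0,"wz":0},{"x":0.0024,"y":0.0305,"z":0.001,"wx":0,"wy":0,"wz":0},{"x":-0.002,"y":0.04,"z":0.0014,"wx":0,"wy":0,"wz":0},{"x":-0.009,"y":0.048,"z":0.0017,"wx":0,"wy":0,"wz":0},{"x":-0.0175,"y":0.054,"z":0.002,"wx":0,"wy":0,"wz":0},{"x":-0.0175,"y":0.054,"z":0.002,"wx":0,"wy":0,"wz":0}]' -1 40
python3 - <<'E'
from h import *
s,r=tool();print(inpress(),s["wrist_force"])
ANG["FL"]=27.4
for t in range(105,190,15):print(t,np.round(rel(grip("FL",t))-rel(grip("FL",90)),4))
E
```

```text
time_s: 11.02
ee_pos: [0.6205, 0.1254, 0.1032]
eef_rot: [0.0, 0.665, 0.747, -0.0]
wrist_force: [-1.9, -3.2, 6.4]
gripper_width: 0.0166
grip_force: 39.8
[0.09862564 0.09608809 0.10315103] [-1.85706482 -3.21091807  6.36498423]
105 [-0.0098  0.0035  0.0003]
120 [-0.0203  0.0043  0.0007]
135 [-0.0305  0.0024  0.001 ]
150 [-0.0399 -0.0021  0.0014]
165 [-0.0479 -0.0089  0.0017]
180 [-0.0538 -0.0175  0.002 ]
```

```bash
python3 -m pendant '[{"x":-0.0098,"y":0.0035,"z":0,"wx":0,"wy":0,"wz":0},{"x":-0.0203,"y":0.0043,"z":0.001,"wx":0,"wy":0,"wz":0},{"x":-0.0305,"y":0.0024,"z":0.001,"wx":0,"wy":0,"wz":0},{"x":-0.04,"y":-0.002,"z":0.0014,"wx":0,"wy":0,"wz":0},{"x":-0.048,"y":-0.009,"z":0.002,"wx":0,"wy":0,"wz":0},{"x":-0.054,"y":-0.018,"z":0.002,"wx":0,"wy":0,"wz":0},{"x":-0.054,"y":-0.018,"z":0.002,"wx":0,"wy":0,"wz":0},{"x":-0.054,"y":-0.018,"z":0.002,"wx":0,"wy":0,"wz":0}]' -1 40
python3 - <<'E'
from h import *
s,r=tool();print(inpress(),s["wrist_force"])
E
python3 -m pendant '[{"x":0,"y":0,"z":0,"wx":0,"wy":0,"wz":0},{"x":0,"y":0,"z":0,"wx":0,"wy":0,"wz":0},{"x":0,"y":0,"z":0,"wx":0,"wy":0,"wz":0},{"x":0,"y":0,"z":0,"wx":0,"wy":0,"wz":0},{"x":0,"y":0,"z":-0.02,"wx":0,"wy":0,"wz":0},{"x":0,"y":0,"z":-0.055,"wx":0,"wy":0,"wz":0},{"x":0,"y":0,"z":-0.06,"wx":0,"wy":0,"wz":0}]' -0.1
python3 - <<'E'
from h import *
s,r=tool();print(inpress(),s["wrist_force"],s["joints"],rel(grip("NL",0,.16)))
E
```

```text
time_s: 11.68
ee_pos: [0.6086, 0.0706, 0.1019]
eef_rot: [0.001, 0.664, 0.747, 0.001]
wrist_force: [-2.4, -3.8, 12.7]
gripper_width: 0.0165
grip_force: 40.4
[0.08084399 0.04300277 0.10187825] [-2.39060994 -3.84196425 12.65660041]
time_s: 12.27
ee_pos: [0.6098, 0.0709, 0.165]
eef_rot: [0.002, 0.664, 0.747, 0.002]
wrist_force: [0.7, 0.8, 0.9]
gripper_width: 0.0383
grip_force: 0.0
[0.08212561 0.04315263 0.16504452] [0.73743165 0.79443637 0.9395375 ] [-0.51210738  0.65723653  0.45139866  1.73205136 -0.36859584  0.83238696
  0.22476096] [ 0.07800105 -0.14211126  0.00438107]
```

```bash
python3 -m pendant '[{"x":0.018,"y":-0.034,"z":0.003,"wx":0,"wy":0,"wz":0},{"x":0.036,"y":-0.067,"z":0.003,"wx":0,"wy":0,"wz":0},{"x":0.054,"y":-0.1,"z":0.003,"wx":0,"wy":0,"wz":0},{"x":0.07,"y":-0.128,"z":0.003,"wx":0,"wy":0,"wz":0},{"x":0.078,"y":-0.142,"z":0.003,"wx":0,"wy":0,"wz":0},{"x":0.078,"y":-0.142,"z":0.003,"wx":0,"wy":0,"wz":0},{"x":0.078,"y":-0.142,"z":0.003,"wx":0,"wy":0,"wz":0}]' -0.1
python3 - <<'E'
from h import *
s,r=tool();print(inpress(),s["joints"],rel(grip("NL")),grip("NL"),np.degrees(r.as_rotvec()))
E
```

```text
time_s: 12.85
ee_pos: [0.4578, 0.1326, 0.1581]
eef_rot: [0.0, 0.664, 0.748, 0.0]
wrist_force: [0.7, -0.0, 0.2]
gripper_width: 0.0383
grip_force: 0.0
[-0.06229703  0.12098433  0.15812403] [-0.76137221  0.48315874  0.46817417  2.08986298 -0.35727749  0.64407321
  0.06878676] [-0.00105409  0.00164534  0.05412464] [0.45959482 0.13176477 0.104     ] [1.19467559e+02 1.34633237e+02 7.76647420e-02]
```

```bash
python3 -m pendant '[{"x":-0.001,"y":0.001,"z":0.02,"wx":0,"wy":0,"wz":0},{"x":-0.001,"y":0.001,"z":0.04,"wx":0,"wy":0,"wz":0},{"x":-0.001,"y":0.001,"z":0.053,"wx":0,"wy":0,"wz":0},{"x":-0.001,"y":0.001,"z":0.053,"wx":0,"wy":0,"wz":0}]' -0.1
python3 -m pendant '[{"x":0,"y":0,"z":0,"wx":0,"wy":0,"wz":0},{"x":0,"y":0,"z":0,"wx":0,"wy":0,"wz":0},{"x":0,"y":0,"z":0,"wx":0,"wy":0,"wz":0},{"x":0,"y":0,"z":0,"wx":0,"wy":0,"wz":0},{"x":0,"y":0,"z":0,"wx":0,"wy":0,"wz":0},{"x":0,"y":0,"z":0,"wx":0,"wy":0,"wz":0}]' -1 40
python3 - <<'E'
from h import *
s,r=tool()
q=inpress();h=HUB["NL"];a=np.degrees(np.arctan2(-(q[0]-h[0]),q[1]-h[1]))
print(q,a,np.hypot(q[0]-h[0],q[1]-h[1]),s["wrist_force"])
ANG["NL"]=a
for t in range(15,186,15):print(t,np.round(rel(grip("NL",t))-rel(grip("NL")),4))
E
```

```text
time_s: 13.18
ee_pos: [0.4591, 0.1302, 0.1029]
eef_rot: [-0.0, 0.665, 0.747, -0.001]
wrist_force: [0.3, 0.1, -1.1]
gripper_width: 0.0381
grip_force: 0.0
time_s: 13.68
ee_pos: [0.4594, 0.1309, 0.1052]
eef_rot: [0.0, 0.664, 0.747, 0.0]
wrist_force: [1.0, -3.1, 1.2]
gripper_width: 0.0168
grip_force: 39.3
[-0.0608793   0.11915614  0.10522751] -1.6394381640584683 0.039172173506304864 [ 1.02253657 -3.09182643  1.19521644]
15 [-0.0017  0.0103  0.0003]
30 [-0.0061  0.0198  0.0007]
45 [-0.0128  0.0278  0.001 ]
60 [-0.0213  0.0339  0.0014]
75 [-0.0311  0.0375  0.0017]
90 [-0.0415  0.0385  0.002 ]
105 [-0.0518  0.0367  0.0024]
120 [-0.0612  0.0324  0.0027]
135 [-0.0693  0.0257  0.003 ]
150 [-0.0753  0.0172  0.0034]
165 [-0.079   0.0074  0.0037]
180 [-0.0799 -0.003   0.004 ]
```

```bash
python3 -m pendant '[{"x":-0.0017,"y":0.0103,"z":0,"wx":0,"wy":0,"wz":0},{"x":-0.006,"y":0.02,"z":0.001,"wx":0,"wy":0,"wz":0},{"x":-0.0128,"y":0.028,"z":0.001,"wx":0,"wy":0,"wz":0},{"x":-0.0213,"y":0.034,"z":0.0014,"wx":0,"wy":0,"wz":0},{"x":-0.031,"y":0.0375,"z":0.0017,"wx":0,"wy":0,"wz":0},{"x":-0.0415,"y":0.0385,"z":0.002,"wx":0,"wy":0,"wz":0},{"x":-0.052,"y":0.0367,"z":0.0024,"wx":0,"wy":0,"wz":0},{"x":-0.061,"y":0.0324,"z":0.0027,"wx":0,"wy":0,"wz":0},{"x":-0.069,"y":0.0257,"z":0.003,"wx":0,"wy":0,"wz":0},{"x":-0.075,"y":0.017,"z":0.0034,"wx":0,"wy":0,"wz":0},{"x":-0.079,"y":0.0074,"z":0.0037,"wx":0,"wy":0,"wz":0},{"x":-0.08,"y":-0.003,"z":0.004,"wx":0,"wy":0,"wz":0}]' -1 40
python3 -m pendant '[{"x":0,"y":0,"z":0,"wx":0,"wy":0,"wz":0},{"x":0,"y":0,"z":0,"wx":0,"wy":0,"wz":0}]' -1 40
python3 - <<'E'
from h import *
s,r=tool();print(inpress(),s["wrist_force"])
E
python3 -m pendant '[{"x":0,"y":0,"z":0,"wx":0,"wy":0,"wz":0},{"x":0,"y":0,"z":0,"wx":0,"wy":0,"wz":0},{"x":0,"y":0,"z":0,"wx":0,"wy":0,"wz":0},{"x":0,"y":0,"z":0,"wx":0,"wy":0,"wz":0},{"x":0,"y":0,"z":-0.02,"wx":0,"wy":0,"wz":0},{"x":0,"y":0,"z":-0.055,"wx":0,"wy":0,"wz":0},{"x":0,"y":0,"z":-0.06,"wx":0,"wy":0,"wz":0}]' -0.1
python3 - <<'E'
from h import *
s,r=tool();print(inpress(),s["wrist_force"],s["joints"],rel(grip("FR",0,.16)),grip("FR"))
E
```

```text
time_s: 14.68
ee_pos: [0.4671, 0.0505, 0.1016]
eef_rot: [0.002, 0.665, 0.747, 0.002]
wrist_force: [9.3, 0.9, 14.0]
gripper_width: 0.0166
grip_force: 40.7
time_s: 14.85
ee_pos: [0.4656, 0.0504, 0.1015]
eef_rot: [0.0, 0.665, 0.747, 0.001]
wrist_force: [-2.6, -4.6, 19.1]
gripper_width: 0.0166
grip_force: 41.2
[-0.06349793  0.03848193  0.10153482] [-2.6428592  -4.57769209 19.07498795]
time_s: 15.43
ee_pos: [0.4666, 0.051, 0.1641]
eef_rot: [0.001, 0.665, 0.747, 0.001]
wrist_force: [1.7, -0.5, 1.2]
gripper_width: 0.0385
grip_force: 0.0
[-0.06241289  0.03887728  0.16413683] [ 1.70440367 -0.52907945  1.15754713] [-0.59173214  0.45982296  0.46552136  2.10466351 -0.33820181  0.64477128
  0.22159816] [-0.08540778  0.10312759  0.00443756] [ 0.57902908 -0.02183468  0.104     ]
```

```bash
python3 -m pendant '[{"x":-0.025,"y":0.03,"z":0.004,"wx":0,"wy":0,"wz":0},{"x":-0.05,"y":0.06,"z":0.004,"wx":0,"wy":0,"wz":0},{"x":-0.072,"y":0.088,"z":0.004,"wx":0,"wy":0,"wz":0},{"x":-0.084,"y":0.102,"z":0.004,"wx":0,"wy":0,"wz":0},{"x":-0.084,"y":0.102,"z":0.004,"wx":0,"wy":0,"wz":0},{"x":-0.084,"y":0.102,"z":0.004,"wx":0,"wy":0,"wz":0}]' -0.1
python3 - <<'E'
from h import *
s,r=tool();print(inpress(),rel(grip("FR")),rel(np.r_[.578,-.0205,.104]),np.degrees(r.as_rotvec()))
E
```

```text
time_s: 15.93
ee_pos: [0.5767, -0.021, 0.1563]
eef_rot: [-0.0, 0.665, 0.747, -0.0]
wrist_force: [-0.2, 0.9, -0.5]
gripper_width: 0.0382
grip_force: 0.0
[ 0.03915734 -0.04464455  0.15630997] [-0.00106444  0.00226619  0.05230898] [0.00038083 0.00139926 0.05230895] [-1.19647501e+02 -1.34469245e+02  6.64780769e-02]
```

```bash
python3 -m pendant '[{"x":0,"y":0.0015,"z":0.02,"wx":0,"wy":0,"wz":0},{"x":0,"y":0.0015,"z":0.04,"wx":0,"wy":0,"wz":0},{"x":0,"y":0.0015,"z":0.0515,"wx":0,"wy":0,"wz":0},{"x":0,"y":0.0015,"z":0.0515,"wx":0,"wy":0,"wz":0}]' -0.1
python3 -m pendant '[{"x":0,"y":0,"z":0,"wx":0,"wy":0,"wz":0},{"x":0,"y":0,"z":0,"wx":0,"wy":0,"wz":0},{"x":0,"y":0,"z":0,"wx":0,"wy":0,"wz":0},{"x":0,"y":0,"z":0,"wx":0,"wy":0,"wz":0},{"x":0,"y":0,"z":0,"wx":0,"wy":0,"wz":0},{"x":0,"y":0,"z":0,"wx":0,"wy":0,"wz":0}]' -1 40
python3 - <<'E'
from h import *
s,r=tool()
q=inpress();h=HUB["FR"];a=np.degrees(np.arctan2(-(q[0]-h[0]),q[1]-h[1]))
print(q,a,np.hypot(q[0]-h[0],q[1]-h[1]),s["wrist_force"])
ANG["FR"]=a
for t in range(15,186,15):print(t,np.round(rel(grip("FR",t))-rel(grip("FR")),4))
E
```

```text
time_s: 16.27
ee_pos: [0.5764, -0.0193, 0.1033]
eef_rot: [-0.001, 0.664, 0.748, -0.001]
wrist_force: [0.1, 1.0, 0.3]
gripper_width: 0.0389
grip_force: 0.0
time_s: 16.77
ee_pos: [0.5784, -0.0198, 0.1059]
eef_rot: [0.0, 0.664, 0.748, 0.0]
wrist_force: [0.5, 1.8, 5.9]
gripper_width: 0.0166
grip_force: 39.7
[ 0.04103782 -0.04367029  0.10589387] 29.984874182961995 0.04194353888538678 [0.46098628 1.84447063 5.8666072 ]
15 [0.0039 0.0097 0.0003]
30 [0.0052 0.02   0.0007]
45 [0.0037 0.0304 0.001 ]
60 [-0.0004  0.04    0.0014]
75 [-0.0068  0.0482  0.0017]
90 [-0.0151  0.0545  0.0021]
105 [-0.0248  0.0584  0.0024]
120 [-0.0352  0.0597  0.0027]
135 [-0.0455  0.0582  0.003 ]
150 [-0.0551  0.0541  0.0034]
165 [-0.0634  0.0477  0.0037]
180 [-0.0696  0.0394  0.004 ]
```

```bash
python3 -m pendant '[{"x":0.0035,"y":0.0097,"z":0,"wx":0,"wy":0,"wz":0},{"x":0.0045,"y":0.02,"z":0.001,"wx":0,"wy":0,"wz":0},{"x":0.003,"y":0.0304,"z":0.001,"wx":0,"wy":0,"wz":0},{"x":-0.001,"y":0.04,"z":0.0014,"wx":0,"wy":0,"wz":0},{"x":-0.0075,"y":0.048,"z":0.0017,"wx":0,"wy":0,"wz":0},{"x":-0.016,"y":0.0545,"z":0.002,"wx":0,"wy":0,"wz":0},{"x":-0.0255,"y":0.058,"z":0.0024,"wx":0,"wy":0,"wz":0},{"x":-0.036,"y":0.0595,"z":0.0027,"wx":0,"wy":0,"wz":0},{"x":-0.046,"y":0.058,"z":0.003,"wx":0,"wy":0,"wz":0},{"x":-0.056,"y":0.054,"z":0.0034,"wx":0,"wy":0,"wz":0},{"x":-0.064,"y":0.0475,"z":0.0037,"wx":0,"wy":0,"wz":0},{"x":-0.0705,"y":0.039,"z":0.004,"wx":0,"wy":0,"wz":0}]' -1 40
python3 -m pendant '[{"x":0,"y":0,"z":0,"wx":0,"wy":0,"wz":0},{"x":0,"y":0,"z":0,"wx":0,"wy":0,"wz":0}]' -1 40
python3 - <<'E'
from h import *
s,r=tool();print(inpress(),s["wrist_force"])
E
python3 -m pendant '[{"x":0,"y":0,"z":0,"wx":0,"wy":0,"wz":0},{"x":0,"y":0,"z":0,"wx":0,"wy":0,"wz":0},{"x":0,"y":0,"z":0,"wx":0,"wy":0,"wz":0},{"x":0,"y":0,"z":0,"wx":0,"wy":0,"wz":0},{"x":0,"y":0,"z":-0.02,"wx":0,"wy":0,"wz":0},{"x":0,"y":0,"z":-0.055,"wx":0,"wy":0,"wz":0},{"x":0,"y":0,"z":-0.09,"wx":0,"wy":0,"wz":0},{"x":0,"y":0,"z":-0.13,"wx":0,"wy":0,"wz":0},{"x":-0.03,"y":0,"z":-0.17,"wx":0,"wy":0,"wz":0},{"x":-0.06,"y":0,"z":-0.2,"wx":0,"wy":0,"wz":0},{"x":-0.06,"y":0,"z":-0.2,"wx":0,"wy":0,"wz":0},{"x":-0.06,"y":0,"z":-0.2,"wx":0,"wy":0,"wz":0}]' -0.1
python3 - <<'E'
from h import *
print(inpress())
i=get_image("scene");j=get_image("top")
a=cv2.resize(i[170:290,150:310,::-1],(640,480))
b=cv2.resize(j[165:260,200:330,::-1],(780,570),interpolation=cv2.INTER_CUBIC)
cv2.imwrite("pics/fs.png",a);cv2.imwrite("pics/ft.png",b)
w=get_image("wrist");cv2.imwrite("pics/fw.png",cv2.resize(w[...,::-1],(780,585)))
E
```

```text
time_s: 17.77
ee_pos: [0.6265, -0.085, 0.1023]
eef_rot: [0.001, 0.664, 0.748, 0.001]
wrist_force: [3.2, 9.9, 13.4]
gripper_width: 0.0167
grip_force: 40.5
time_s: 17.93
ee_pos: [0.6252, -0.0859, 0.1024]
eef_rot: [0.0, 0.665, 0.747, 0.0]
wrist_force: [-5.0, 0.6, 16.9]
gripper_width: 0.0167
grip_force: 40.8
[ 0.08029209 -0.11440863  0.10238194] [-4.96629864  0.59528088 16.90615176]
time_s: 18.93
ee_pos: [0.6325, -0.148, 0.3037]
eef_rot: [0.002, 0.666, 0.746, 0.001]
wrist_force: [-0.1, 0.4, -0.1]
gripper_width: 0.0387
grip_force: 0.0
[ 0.08084426 -0.17698598  0.30370618]
```

View pics/fw.png

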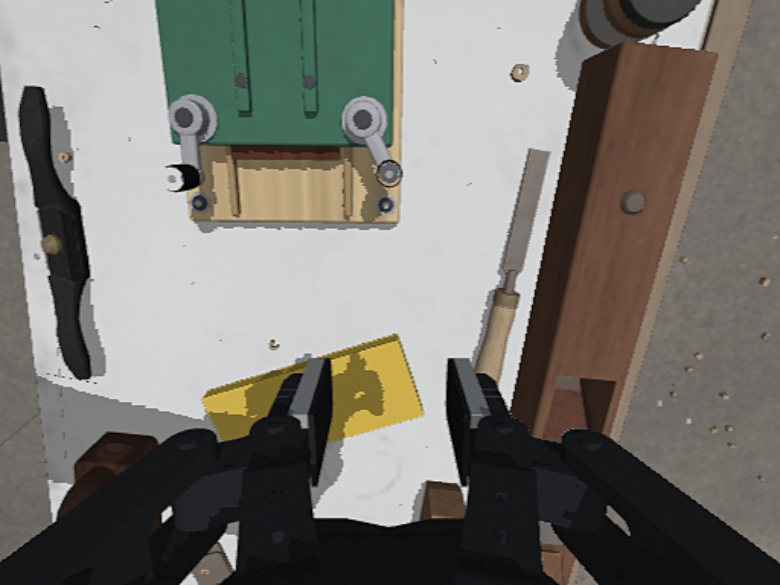

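View pics/fs.png

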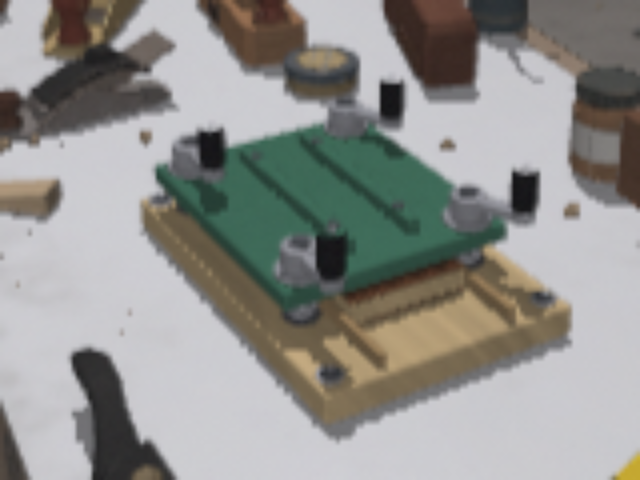

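The final pictures show all four grips on the right of their hubs. The last nut's grip moved about 81 mm across its hub, which is a half turn. The platen is down and about 10 mm of panel shows past its edge, so the panel is still home.

```bash
python3 -c "
from plant import *
print(hand_in())"
```

```text
the job is handed in; nothing more can be done
None
```

The job is handed in at about 19 s of the 72 s allowed: the panel is pushed home against the fence, and all four nuts have their half turn in cross order (near right, far left, near left, far right). The platen looks flat on the panel in the last pictures; the hand-in gave no verdict.

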